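# Seat a keyed lapping disc and cap its spindle

### The job

The lapping disc on the jeweller's inclined lap was left half fitted, its inner tab standing on the step of the spindle. Turn the disc by its hexagonal hub until the tab drops into one of the two keyways and the disc sits fully home on the flange, then put the black spindle cap over the spindle nose, bar grip upwards, so that it rests on the hub. Leave the other things on the bench where they are.

Things in the scene. Friction and masses are not known exactly. Their poses are not given: they have to be found in the camera images.
- spindle_seat (a point): Centre of the upper face of the flange (144 mm across) on the spindle of the lap, a grey machine with a 210 x 180 mm foot; about 135 mm above the bench. z points out along the spindle, which leans 25 degrees from vertical, roughly towards the robot. Spindle: 28 mm thick up to a flat step 30 mm from here, then a round nose 18 mm thick up to 68 mm, its last 8 mm tapered to 10 mm.
- spindle_step (a point): Centre of the step, 30 mm above spindle_seat, same axes. Two keyways, 9 mm wide, open at the step and run down to the flange on opposite sides, along +x and -x of this frame; the flange rim has a notch, 12 mm wide, in line with each. A stiff brake (4 N m) holds the spindle; its angle differs from start to start.
- disc: Plain aluminium lapping disc on the spindle, 120 mm across, 8 mm thick, 0.4 kg, with a hexagonal hub 44 mm across flats up to 44 mm above the underside; flats face 0, 60, 120.. degrees from +x. Origin: centre of the underside, z out of the hub. At the start its underside is about 14 mm above the flange and it is loose by 1 mm, slightly askew. Fully home, the nose stands 24 mm out of the hub.
- disc_tab (a point): Lower end of the tab that juts from the wall of the disc's 30 mm through bore to 10.5 mm from the axis, on the disc's +x side: 6.5 mm wide, from 16 mm above the underside up to the hub's top; a raised rib on the disc's face is in line with it. Within 0.1 rad of a keyway it lets the disc slide 14 mm down to the flange. The nearer keyway is 0.5 to 1.6 rad off, either way round.
- cap: Black spindle cap standing upright on the bench, 0.15 kg: round body 60 mm across, 34 mm high; bar grip on top 50 mm long (along x), 18 mm wide (y), from 34 to 70 mm above the underside. Origin: centre of the underside, z up. A blind hole 24 mm wide, 30 mm deep in its underside fits over the nose; the cap then rests on the hub's top, 44 mm above the flange.
- bowl: blue and white ceramic bowl, 116 mm across, 55 mm high; a bystander, to be left where it is. Origin: its underside
- cup: white ceramic cup, 84 mm across, 95 mm high; a bystander, to be left where it is. Origin: its underside
- jar: amber glass jar with a steel lid, 68 mm across, 100 mm high; a bystander, to be left where it is. Origin: its underside
- hammer: hammer lying on the bench, 240 mm long; a bystander, to be left where it is. Origin: its underside
- tweezers: steel tweezers lying flat, 160 mm long, 9 mm high; a bystander, to be left where it is. Origin: its underside
- mandrel: tapered steel ring mandrel standing on a 44 mm foot, 150 mm high; a bystander, to be left where it is. Origin: its underside
Mind the look-alikes: they are no part of the job. Several things look just like the cap: the one meant starts farthest from the robot's base. Leave any red look-alike of the disc alone.

How it is judged:
On the way, in this order (a step that is already met when the one before it is completed fails the run):
1. the disc's tab is in a keyway and its underside lies on the flange (z of disc in the frame of spindle_seat between -0.004 and 0.003 m and x of disc in the frame of spindle_seat between -0.004 and 0.004 m and y of disc in the frame of spindle_seat between -0.004 and 0.004 m and angle between the z axis of disc and the z axis of spindle_seat, either way round below 0.06 rad), for 0.3 s.
2. the cap is over the nose and rests on the hub (z of cap in the frame of spindle_seat between 0.04 and 0.049 m and x of cap in the frame of spindle_seat between -0.005 and 0.005 m and y of cap in the frame of spindle_seat between -0.005 and 0.005 m and angle between the z axis of cap and the z axis of spindle_seat, either way round below 0.12 rad), for 0.2 s.
At the end, for the whole second after the job is handed in: Disc home: underside within 3 mm of the flange face, centred within 4 mm, square within 0.06 rad. Cap on the nose: underside 40 to 49 mm above the flange (44 when resting on the hub), centred within 5 mm, in line within 0.12 rad. Both at rest (under 20 mm/s) (all of step 1 and all of step 2 and linear speed of each of disc, cap below 0.02 m/s); the robot touches nothing.
It fails at once if a bystander is moved more than 40 mm (distance of any of bowl, cup, jar, hammer, tweezers, mandrel from where it was at the start of the episode above 0.04 m).
It also fails if it takes over 58 s, if anything falls off the work surface, if the arm or the gripper's body presses on something with over 40 N, if the wrist force passes 120 N, or if a joint passes its speed limit or range.

### The arm

A 6-joint arm with a two-finger parallel gripper is mounted at the origin on the work surface. World frame = base frame: x ahead of the robot, y to its left, z up, the work surface at z = 0. Lengths are in m, angles in rad, forces in N, time in s.
With the tool pointing down it reaches from about 0.275 to 0.75 m from the base axis. Payload 10.2 kg.
Tool frame: the origin (TCP) lies midway between the tips of the shut fingers; the grasp point (between the pads) lies 19 mm behind it; z points along the fingers, y is the line along which they close (so a half turn about z gives the same grasp; the last joint's range is limited). The gripper opens to 85 mm and grips with 20 to 120 N. Pads are 22 mm wide; open, the fingers measure 114 mm over their backs; the gripper's body (76 mm by 85 mm) begins 54 mm behind the grasp point. The pads swing forward as they close: fully open they stand 13 mm farther back than shut.
Start: joints at [0.908, 0.313, 1.498, -0, 1.331, -0.223], TCP at [0.224, 0.475, 0.231] pointing down, gripper open.
Joint ranges: [-2.94, 2.94], [-0.97, 2.17], [0.19, 2.56], [-1.23, 4.37], [0.02, 3.11], [-2.88, 2.88]. Speed limits (rad/s): [2.39, 2.39, 3.01, 3.14, 3.14, 3.14].

### API

Orientations are given as a unit quaternion [w, x, y, z].
In Python, from rig import status, viewer, order, models gives the robot as it stands.
- The arm moves only by the tool drive_tool, never from a script. Its argument "motion" is a list of rows, each an object of numbers: "x", "y", "z": the shift along the tool's x, y, z in m; "roll": the turn about the tool's z in degrees; "grip": the closure, from 0 (fully open) to 1 (shut). In form: [{"x": .., "y": .., "z": .., "roll": .., "grip": ..}, ...]. A call has 1 to 12 rows; each row shifts and turns the commanded pose from where the row before left it, along the tool's axes as they then stand; what a row does not reach is not made up. A row lasts 1/10 s, in which the tool goes at most 50 mm and 8.59 degrees, less where a joint would pass 70% of its speed; a pose out of reach is approached as far as the arm can. A call is refused whole if a number of a shift passes 0.05 or a number of a turn 8.59, either way. A call with a gripper value outside its range is refused whole. The fingers move at their own pace and stop on an object; "force" is the grip in N (left out, the last holds). Time passes only in rows, so rows that do not move let the fingers close. It gives the time, the measured TCP pose, the force, the opening and the grip force at its end, in the units of the state.
- status.read_state(): the state, without advancing time (a new reading comes with each control period).
- viewer.get_image(name): name is "side" or "top" or "wrist"; returns the picture (420x560x3 uint8, blue, green, red); there is no depth.
- viewer.get_calibration(name): a dict with "K" (3x3 intrinsics, pixels), "R" (3x3) and "t" (3): a world point X has camera coordinates R X + t. Camera axes: x right, y down, z forward; pixel columns grow to the right and rows downward; lengths in m; the calibration is good to about 2 mm. A picture is of the moment at which its call begins: read the wrist's pose just before it. get_calibration takes no time and is no camera call; for the wrist camera it gives the pose at the moment of the call.
- order.finish_job(): hands the job in; it is judged then, once.
Trained networks look in the newest picture that a camera, given by its name, has taken for a name from the list of things; names that differ only in an ending like _2 or _b are one class to them, and where a whole thing is asked for, a point or a joint stands for the part that bears it (a point fixed in the world has none). Each returns a list of dicts, best first, with "confidence" (0 to 1); they miss things now and then, are a little off and sometimes report something else, mostly with a low value. They report only what shows in the picture. A call takes as long as a camera call. They do not tell look-alikes from the thing itself.
- models.recognise(name, camera): "position" ([column, row] in pixels, amid what is visible of it).
- models.spot_point(name, camera): "position" ([column, row] in pixels: a listed point, or the origin of a listed thing).
The state is a dict: "clock": time; "joints": joint angles; "dq": joint speeds; "joint_efforts": joint torques, N m; "tcp_pos": TCP position; "eef_rot": TCP orientation; "contact_force": force on the tool from outside, world axes, zero at the start; "wrist_torque": the same for the moment, N m; "opening": finger opening in m; "finger_force": force on a finger pad.
Only numpy, scipy, OpenCV 4.12 (cv2) and the standard library are available. Lean on these libraries where they do the work, as an engineer would, in place of code of your own. Each camera call takes 0.05 s, during which the arm holds its last target. There are 200 camera calls.

## Working session

There is one attempt and no reset: what is moved stays moved. The work goes in short steps, Python scripts to look and compute and a tool call to move; the robot and the scene stay as the last step left them, time stands still between calls to the robot, and variables do not carry over. Pictures are saved under pics/ and viewed, at most 10 in all, crops included, and the job is handed in when it is done.

Besides the shell and the picture viewer there is one more tool, called after "Call:" as name(argument=value, ...), one argument or row to a line, values as JSON. drive_tool: Moves the arm, as the interface text tells. Its arguments: {"type":"object","properties":{"motion":{"type":"array"},"force":{"type":"number"}},"required":["motion"]}

```bash
mkdir -p pics; ls; cat > h.py <<'E'
import numpy as np, cv2
from scipy.spatial.transform import Rotation as Ro
from rig import status, viewer, order, models
def cal(n):
    c=viewer.get_calibration(n); return np.array(c['K']),np.array(c['R']),np.array(c['t'])
def proj(c,X):
    K,R,t=c; p=(K@(R@np.atleast_2d(X).T+t[:,None])).T; return p[:,:2]/p[:,2:]
def ray(c,px):
    K,R,t=c; d=R.T@np.linalg.solve(K,[px[0],px[1],1.]); return -R.T@t,d/np.linalg.norm(d)
def onz(c,px,z):
    o,d=ray(c,px); return o+d*(z-o[2])/d[2]
def tri(cs,pxs):
    A=np.zeros((3,3));b=np.zeros(3)
    for c,p in zip(cs,pxs):
        o,d=ray(c,p);M=np.eye(3)-np.outer(d,d);A+=M;b+=M@o
    return np.linalg.solve(A,b)
def tool():
    s=status.read_state(); q=s['eef_rot']; return np.array(s['tcp_pos']),Ro.from_quat([q[1],q[2],q[3],q[0]]).as_matrix(),s
E
python3 - <<'E'
from h import *
np.set_printoptions(precision=3,suppress=True)
ims=[]
for n in ['side','top','wrist']:
    im=viewer.get_image(n); cv2.imwrite(f'pics/{n}0.png',im); ims.append(im)
    for nm in ['cap','disc','disc_tab','spindle_seat','spindle_step']:
        r=models.spot_point(nm,n); print(n,nm,[(np.round(x['position']).tolist(),round(x['confidence'],2)) for x in r])
    c=cal(n); print('cam at',-c[1].T@c[2], c[0][0,0])
cv2.imwrite('pics/all0.png',cv2.resize(np.vstack([np.hstack(ims[:2]),]),(800,300)))
print(tool())
E
```

```text
pics
side cap [([251.0, 301.0], 0.91), ([324.0, 282.0], 0.91), ([353.0, 328.0], 0.78), ([316.0, 179.0], 0.54)]
side disc [([334.0, 209.0], 0.66), ([265.0, 196.0], 0.64)]
side disc_tab [([264.0, 191.0], 0.63), ([328.0, 215.0], 0.59)]
side spindle_seat [([264.0, 199.0], 0.85)]
side spindle_step [([264.0, 192.0], 0.6)]
cam at [0.285 1.136 0.936] 486.7240290265898
top cap [([205.0, 290.0], 0.52), ([247.0, 264.0], 0.48)]
top disc [([298.0, 205.0], 0.9), ([332.0, 270.0], 0.77)]
top disc_tab [([301.0, 200.0], 0.68), ([333.0, 264.0], 0.64)]
top spindle_seat [([298.0, 202.0], 0.58), ([300.0, 203.0], 0.41)]
top spindle_step [([301.0, 204.0], 0.87)]
cam at [0.308 0.044 1.466] 440.302082364883
wrist cap [([167.0, 248.0], 0.81), ([107.0, 339.0], 0.68)]
wrist disc []
wrist disc_tab []
wrist spindle_seat []
wrist spindle_step []
cam at [0.149 0.509 0.374] 341.5744949190282
(array([0.224, 0.475, 0.231]), array([[-0.905,  0.426, -0.   ],
       [ 0.426,  0.905, -0.   ],
       [ 0.   , -0.   , -1.   ]]), {'clock': 0.9, 'joints': array([ 0.908,  0.313,  1.498,  0.   ,  1.331, -0.223]), 'dq': array([ 0.   ,  0.001, -0.001, -0.002, -0.001,  0.002]), 'joint_efforts': array([ -0.002, -41.216, -25.99 ,  -0.   ,   0.   ,  -0.   ]), 'tcp_pos': array([0.224, 0.475, 0.231]), 'eef_rot': array([-0.   ,  0.218,  0.976, -0.   ]), 'contact_force': array([-0.088, -0.97 , -0.167]), 'wrist_torque': array([ 0.006,  0.019, -0.006]), 'finger_force': 0.0, 'opening': 0.08569401491427142})
```

View images.

View pics/side0.png

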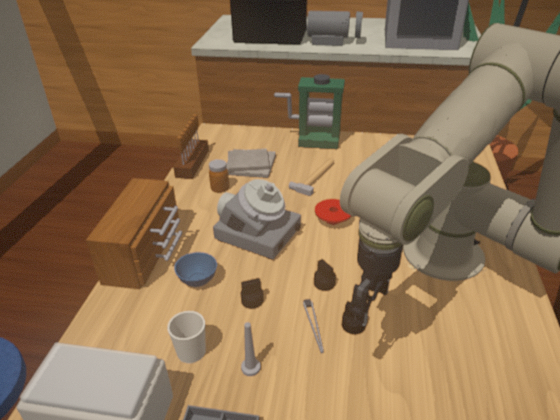

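View pics/top0.png

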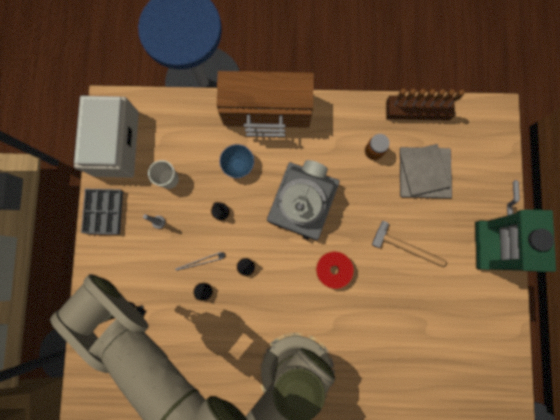

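The side picture shows three black caps at about (252,293), (324,275) and (353,318), and the red look-alike disc at (334,211). The real disc is on the lap at (265,197). In the top picture the caps are at (220,211), (246,267) and (203,291), with the robot base at about (297,375). The cap at top (220,211), which is side (252,293), is the farthest from the base, so that is the one meant.

```bash
python3 - <<'E'
from h import *
np.set_printoptions(precision=3,suppress=True)
cs,ct=cal('side'),cal('top')
print('seat',tri([cs,ct],[(264,199),(298,202)]),'step',tri([cs,ct],[(264,192),(301,204)]))
for a in [(251,301),(324,282),(353,328)]: print('cap side',onz(cs,a,0), np.linalg.norm(onz(cs,a,0)[:2]))
for a in [(220,211),(246,267),(203,291)]: print('cap top',onz(ct,a,0.07))
for n in ['mandrel','bowl','cup']:
    for c in ['side','top']:
        r=models.spot_point(n,c); print(n,c,[(onz(cal(c),x['position'],0),round(x['confidence'],2)) for x in r][:2])
a=cv2.resize(cv2.imread('pics/side0.png')[160:320,200:350],None,fx=3.5,fy=3.5,interpolation=cv2.INTER_CUBIC)
b=cv2.resize(cv2.imread('pics/top0.png')[150:310,195:265],None,fx=3.5,fy=3.5,interpolation=cv2.INTER_CUBIC)
cv2.imwrite('pics/crop0.png',np.hstack([a,b])); print(a.shape,b.shape)
# wrist cam relative to tool
p,R,s=tool();K,Rc,t=cal('wrist');C=-Rc.T@t
print('cam in tool',R.T@(C-p),'\n',R.T@Rc.T)
E
```

```text
seat [0.523 0.007 0.145] step [ 0.519 -0.001  0.163]
cap side [0.513 0.27  0.   ] 0.5794207095237688
cap side [0.33  0.171 0.   ] 0.3718738361332685
cap side [ 0.246  0.321 -0.   ] 0.40442286981382586
cap top [0.501 0.255 0.07 ]
cap top [0.325 0.165 0.07 ]
cap top [0.247 0.297 0.07 ]
mandrel side [(array([0.465, 0.474, 0.   ]), 0.88)]
mandrel top [(array([0.467, 0.468, 0.   ]), 0.66)]
bowl side [(array([0.516, 0.271, 0.   ]), 0.71), (array([ 0.679,  0.205, -0.   ]), 0.68)]
bowl top [(array([0.687, 0.211, 0.   ]), 0.58), (array([ 0.737, -0.249,  0.   ]), 0.5)]
cup side [(array([0.613, 0.443, 0.   ]), 0.74), (array([ 0.404, -0.362,  0.   ]), 0.64)]
cup top [(array([0.623, 0.434, 0.   ]), 0.55)]
(560, 525, 3) (560, 245, 3)
cam in tool [ 0.082 -0.001 -0.143] 
 [[ 0.    -0.948 -0.319]
 [ 1.     0.     0.   ]
 [-0.    -0.319  0.948]]
```

View pics/crop0.png

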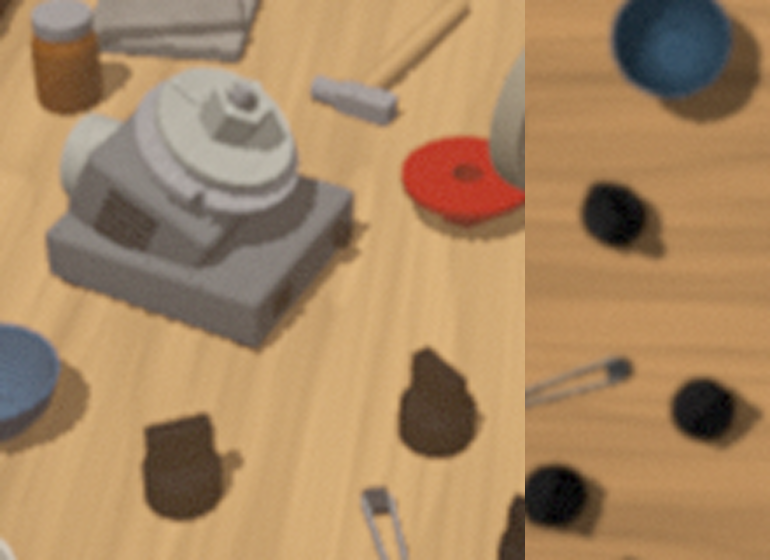

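Close up, the cap at (0.507, 0.262) is upright and clearly the farthest of the three: 0.58 m from the base, against 0.37 m and 0.40 m. The disc on the lap is aluminium; the red one is the decoy. Next I move the wrist camera over the lap.

Call:
drive_tool(
  motion=[
    {"z": -0.025,"roll": -6.3},
    {"z": -0.025,"roll": -6.3},
    {"z": -0.025,"roll": -6.3},
    {"z": -0.025,"roll": -6.3},
    {"x": -0.02,"y": -0.04},
    {"x": -0.02,"y": -0.04},
    {"x": -0.02,"y": -0.04},
    {"x": -0.02,"y": -0.04},
    {"x": -0.02,"y": -0.04},
    {"x": -0.02,"y": -0.04},
    {"x": -0.02,"y": -0.04},
    {"x": -0.02,"y": -0.04},
  ],
)

```text
invalid input at $.motion[0]: expected keys x, y, z, roll, grip
```

Call:
drive_tool(
  motion=[
    {"x": -0.026,"y": -0.039},
    {"x": -0.026,"y": -0.039},
    {"x": -0.026,"y": -0.039},
    {"x": -0.026,"y": -0.039},
    {},
    {},
  ],
)

```text
invalid input at $.motion[0]: expected keys x, y, z, roll, grip
```

```bash
python3 - <<'E'
from h import *
np.set_printoptions(precision=3,suppress=True)
p,R,s=tool(); print(p,R,s['clock'],s['joints'])
im=viewer.get_image('wrist')
for nm in ['disc','disc_tab','spindle_seat','spindle_step']:
    r=models.spot_point(nm,'wrist'); print(nm,[(np.round(x['position'],1).tolist(),round(x['confidence'],2)) for x in r])
np.savez('w1.npz',**dict(zip('KRt',cal('wrist'))))
cv2.imwrite('pics/w1.png',im)
cv2.imwrite('pics/w1v.png',cv2.resize(im,(784,588),interpolation=cv2.INTER_CUBIC))
E
```

```text
[0.224 0.475 0.231] [[-0.905  0.426 -0.   ]
 [ 0.426  0.905 -0.   ]
 [ 0.    -0.    -1.   ]] 1.2 [ 0.908  0.313  1.498  0.     1.331 -0.223]
disc []
disc_tab []
spindle_seat []
spindle_step []
```

View pics/w1v.png

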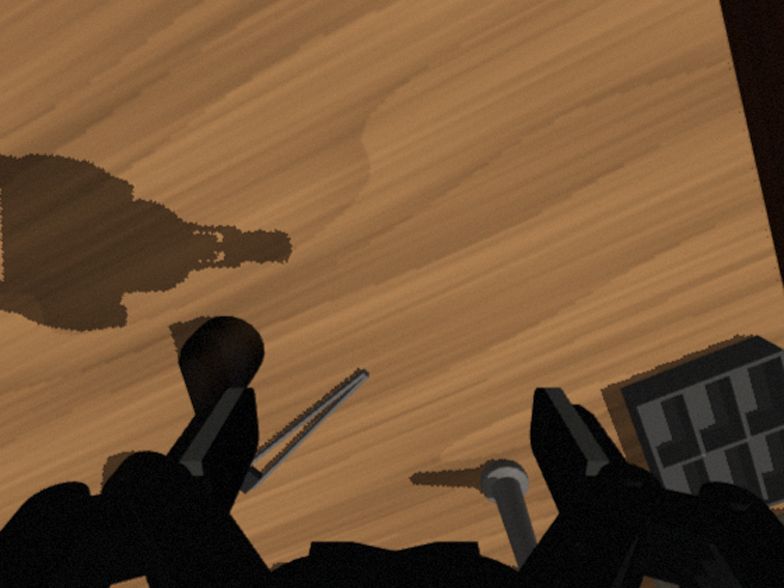

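That picture shows the start pose with the arm unmoved: the call was refused because every row must carry all five keys. I'll resend it in full.

Call:
drive_tool(
  motion=[
    {"x": 0,"y": 0,"z": -0.025,"roll": -6.3,"grip": 0},
    {"x": 0,"y": 0,"z": -0.025,"roll": -6.3,"grip": 0},
    {"x": 0,"y": 0,"z": -0.025,"roll": -6.3,"grip": 0},
    {"x": 0,"y": 0,"z": -0.025,"roll": -6.3,"grip": 0},
    {"x": -0.022,"y": -0.04,"z": 0,"roll": 0,"grip": 0},
    {"x": -0.022,"y": -0.04,"z": 0,"roll": 0,"grip": 0},
    {"x": -0.022,"y": -0.04,"z": 0,"roll": 0,"grip": 0},
    {"x": -0.022,"y": -0.04,"z": 0,"roll": 0,"grip": 0},
    {"x": -0.022,"y": -0.04,"z": 0,"roll": 0,"grip": 0},
    {"x": -0.022,"y": -0.04,"z": 0,"roll": 0,"grip": 0},
    {"x": -0.022,"y": -0.04,"z": 0,"roll": 0,"grip": 0},
    {"x": -0.022,"y": -0.04,"z": 0,"roll": 0,"grip": 0},
  ],
)

```text
clock: 2.65
tcp_pos: [0.4, 0.1533, 0.3315]
eef_rot: [0.0, -0.0, 1.0, 0.0]
contact_force: [1.0, -0.0, 0.3]
opening: 0.0857
finger_force: 0.0
```

Call:
drive_tool(
  motion=[
    {"x": -0.022,"y": -0.04,"z": 0,"roll": 0,"grip": 0},
    {"x": -0.022,"y": -0.04,"z": 0,"roll": 0,"grip": 0},
    {"x": -0.022,"y": -0.04,"z": 0,"roll": 0,"grip": 0},
    {"x": -0.022,"y": -0.035,"z": 0,"roll": 0,"grip": 0},
    {"x": 0,"y": 0,"z": 0,"roll": 0,"grip": 0},
    {"x": 0,"y": 0,"z": 0,"roll": 0,"grip": 0},
  ],
)

```text
clock: 3.25
tcp_pos: [0.4876, -0.0004, 0.331]
eef_rot: [-0.0, 0.001, 1.0, 0.0]
contact_force: [0.1, 0.5, 0.4]
opening: 0.0855
finger_force: 0.0
```

```bash
cat > w.py <<'E'
import sys
from h import *
np.set_printoptions(precision=3,suppress=True)
n=sys.argv[1]
p,R,s=tool(); print(p,R,s['clock'],s['joints'],s['contact_force'],s['opening'])
im=viewer.get_image('wrist')
np.savez(n+'.npz',**dict(zip('KRt',cal('wrist'))))
for nm in sys.argv[2:]:
    r=models.spot_point(nm,'wrist'); print(nm,[(np.round(x['position'],1).tolist(),round(x['confidence'],2)) for x in r])
cv2.imwrite(f'pics/{n}.png',im)
cv2.imwrite(f'pics/{n}v.png',cv2.resize(im,(784,588),interpolation=cv2.INTER_CUBIC))
E
python3 w.py w2 disc disc_tab spindle_seat spindle_step
```

```text
[ 0.488 -0.     0.331] [[-1.     0.001 -0.001]
 [ 0.001  1.     0.   ]
 [ 0.001  0.    -1.   ]] 3.25 [-0.242  0.177  1.415  0.     1.551 -1.811] [0.089 0.46  0.417] 0.08549302707460185
disc [([279.8, 219.2], 0.88)]
disc_tab [([186.3, 35.2], 0.78), ([277.4, 231.9], 0.68)]
spindle_seat [([279.1, 223.1], 0.62)]
spindle_step [([279.6, 220.2], 0.88)]
```

View pics/w2v.png

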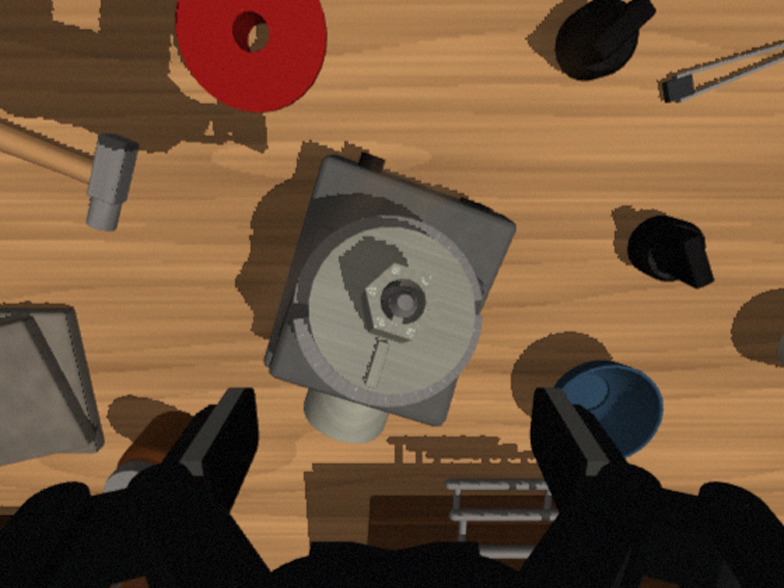

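The picture shows the lap seen almost along its spindle. The hub is at (395,302), the nose at (405,302), and the rib runs from the hub to (375,375), pointing down-left. The flange notches are at about (300,313) and (480,300), and the bowl is at (608,408). I'll fit the lap geometry and check it with an overlay.

```bash
cat > fit.py <<'E'
from h import *
from scipy.optimize import least_squares
T=np.radians(25)
def frame(q):  # q: Sx,Sy,Sz,phi ; n leans to -x, +y by phi
    S=np.array(q[:3]);ph=q[3]
    n=np.array([-np.sin(T)*np.cos(ph),np.sin(T)*np.sin(ph),np.cos(T)])
    u=np.array([np.sin(ph),np.cos(ph),0.])   # horizontal lateral, ~ +y
    return S,n,u,np.cross(n,u)
def pt(q,r,a,h):
    S,n,u,v=frame(q); a=np.atleast_1d(a)
    return S+h*n+r*(np.cos(a)[:,None]*u+np.sin(a)[:,None]*v)
def ring(q,r,h): return pt(q,r,np.linspace(0,2*np.pi,90),h)
def drawing(im,c,q,h0,rib,s,off):
    a=np.linspace(0,2*np.pi,90)
    def pl(X,col,cl=True): cv2.polylines(im,[np.round((proj(c,X)-off+.5)*s*8).astype(int)],cl,col,1,cv2.LINE_AA,3)
    pl(ring(q,.072,0),(0,0,255)); pl(ring(q,.06,h0+.008),(0,255,0)); pl(ring(q,.005,.068),(255,0,255)); pl(ring(q,.009,.06),(255,0,255))
    pl(pt(q,.044/np.sqrt(3),rib+np.radians(30+60*np.arange(6)),h0+.044),(255,0,0))
    pl(pt(q,.0,[rib],h0+.008).tolist()+pt(q,.06,[rib],h0+.008).tolist(),(0,255,255),False)
E
cat > f1.py <<'E'
from fit import *
np.set_printoptions(precision=4,suppress=True)
d=np.load('w2.npz');c=(d['K'],d['R'],d['t'])
im=cv2.imread('pics/w2.png')
nose=np.array([405,302])/1.4
disc=np.array([[309,300],[477,290],[392,227]])/1.4
fl=np.array([[300,330],[398,217],[480,325]])/1.4
def res(q):
    r=list(proj(c,pt(q,0,0,.068))[0]-nose)
    for P,rr,h in((disc,.06,.022),(fl,.072,0)):
        E=proj(c,ring(q,rr,h)); 
        for p in P: r.append(.5*cv2.pointPolygonTest(E.astype(np.float32),(float(p[0]),float(p[1])),True))
    r.append((q[2]-.135)*1500); r.append((q[3]-.3)*20)
    return r
o=least_squares(res,[.523,.003,.135,.3]); q=o.x; print(q,np.array(o.fun))
# angles of rib and notches
def ang(px,h):
    S,n,u,v=frame(q);o_,dd=ray(c,np.array(px)/1.4);X=o_+dd*((S+h*n-o_)@n)/(dd@n)-S;return np.degrees(np.arctan2(X@v,X@u)),np.linalg.norm(X-h*n)
print('rib',ang((375,378),.022),'notch',ang((300,313),0),ang((480,300),0))
rib=np.radians(ang((375,378),.022)[0])
x0,y0,s=180,145,4.2; w,h=185,140
cr=cv2.resize(im[y0:y0+h,x0:x0+w],None,fx=s,fy=s,interpolation=cv2.INTER_CUBIC)
drawing(cr,c,q,.014,rib,s,np.array([x0,y0]))
cv2.imwrite('pics/c2.png',cr)
E
python3 f1.py
```

```text
[ 0.5302 -0.0024  0.1349  0.3046] [ 0.1023  0.2403 -0.4141 -0.6691  0.8677  1.1732  0.1429  1.0474 -0.1038
  0.0921]
rib (np.float64(-90.31310777860082), np.float64(0.05139068311216077)) notch (np.float64(-161.44184344572272), np.float64(0.06811303197529182)) (np.float64(22.489864423766598), np.float64(0.0694883699064314))
```

View pics/c2.png

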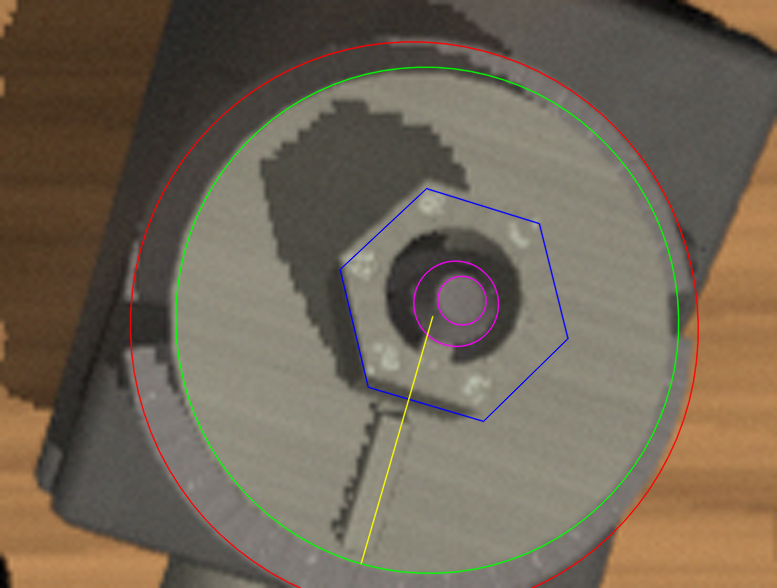

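The overlay fits to about 1–2 mm. The rib is at -90°, and the nearer keyway is at about -161.5°, which is a 71° (1.24 rad) clockwise turn as seen from above. That agrees with the range given. I'll straddle the hub with the pads on the pair of flats at +30° and go down.

Call:
drive_tool(
  motion=[
    {"x": -0.011,"y": 0.002,"z": 0.02,"roll": 0,"grip": 0},
    {"x": -0.0104,"y": 0.0024,"z": 0.03,"roll": 0,"grip": 0},
    {"x": 0,"y": 0,"z": 0.03,"roll": -5,"grip": 0},
    {"x": 0,"y": 0,"z": 0.03,"roll": -4.9,"grip": 0},
    {"x": 0,"y": 0,"z": 0.025,"roll": 0,"grip": 0},
    {"x": 0,"y": 0,"z": 0.018,"roll": 0,"grip": 0},
    {"x": 0,"y": 0,"z": 0.01,"roll": 0,"grip": 0},
    {"x": 0,"y": 0,"z": 0,"roll": 0,"grip": 0},
  ],
  force=25,
)

```text
clock: 4.3
tcp_pos: [0.5085, 0.0049, 0.1677]
eef_rot: [-0.001, -0.087, 0.996, 0.0]
contact_force: [-0.1, -0.1, 0.2]
opening: 0.0852
finger_force: 0.0
```

Call:
drive_tool(
  motion=[
    {"x": 0,"y": 0,"z": 0,"roll": 0,"grip": 0.3},
    {"x": 0,"y": 0,"z": 0,"roll": 0,"grip": 0.4},
    {"x": 0,"y": 0,"z": 0,"roll": 0,"grip": 0.6},
    {"x": 0,"y": 0,"z": 0,"roll": 0,"grip": 0.6},
  ],
  force=25,
)

```text
clock: 4.7
tcp_pos: [0.5095, 0.0046, 0.1695]
eef_rot: [0.001, -0.086, 0.996, -0.0]
contact_force: [0.2, 0.5, 5.9]
opening: 0.0463
finger_force: 24.2
```

```bash
python3 w.py w3 disc disc_tab
```

```text
[0.509 0.005 0.169] [[-0.985 -0.172  0.002]
 [-0.172  0.985  0.   ]
 [-0.002 -0.    -1.   ]] 4.7 [-0.222  0.336  1.636  0.001  1.168 -1.965] [0.22  0.503 5.852] 0.04629182531125288
disc [([262.4, 279.9], 0.97)]
disc_tab [([261.9, 309.4], 0.75)]
```

Call:
drive_tool(
  motion=[
    {"x": 0,"y": 0,"z": 0,"roll": 4,"grip": 0.6},
    {"x": 0,"y": 0,"z": 0,"roll": 6,"grip": 0.6},
    {"x": 0,"y": 0,"z": 0,"roll": 6,"grip": 0.6},
    {"x": 0,"y": 0,"z": 0,"roll": 6,"grip": 0.6},
    {"x": 0,"y": 0,"z": 0,"roll": 6,"grip": 0.6},
    {"x": 0,"y": 0,"z": 0,"roll": 0,"grip": 0.6},
  ],
)

```text
clock: 5.45
tcp_pos: [0.5106, 0.0066, 0.1704]
eef_rot: [0.003, 0.158, 0.987, 0.002]
contact_force: [3.6, 13.9, 10.5]
opening: 0.0453
finger_force: 23.7
```

Call:
drive_tool(
  motion=[
    {"x": 0,"y": 0,"z": 0,"roll": 6,"grip": 0.6},
    {"x": 0,"y": 0,"z": 0,"roll": 6,"grip": 0.6},
    {"x": 0,"y": 0,"z": 0,"roll": 6,"grip": 0.6},
    {"x": 0,"y": 0,"z": 0,"roll": 6,"grip": 0.6},
    {"x": 0,"y": 0,"z": 0,"roll": 6,"grip": 0.6},
    {"x": 0,"y": 0,"z": 0,"roll": 4,"grip": 0.6},
    {"x": 0,"y": 0,"z": 0,"roll": 4,"grip": 0.6},
    {"x": 0,"y": 0,"z": 0,"roll": 0,"grip": 0.6},
  ],
)

```text
clock: 6.25
tcp_pos: [0.5131, 0.0058, 0.1713]
eef_rot: [0.006, 0.471, 0.882, 0.004]
contact_force: [13.6, 11.6, 7.7]
opening: 0.0438
finger_force: 26.0
```

```bash
python3 w.py w4 disc disc_tab; python3 -c "
from h import *
s=tool()[2];print(s['wrist_torque'])"
```

```text
[0.513 0.006 0.171] [[-0.556  0.831  0.014]
 [ 0.831  0.556  0.002]
 [-0.006  0.013 -1.   ]] 6.25 [-0.22   0.335  1.631  0.005  1.162 -0.812] [13.62  11.567  7.726] 0.04381099273155192
disc [([4.5, 197.5], 0.79), ([285.8, 274.9], 0.65)]
disc_tab [([271.9, 300.9], 0.67)]
[ 2.09060662 -2.97708517  0.24938504]
```

View pics/w4v.png

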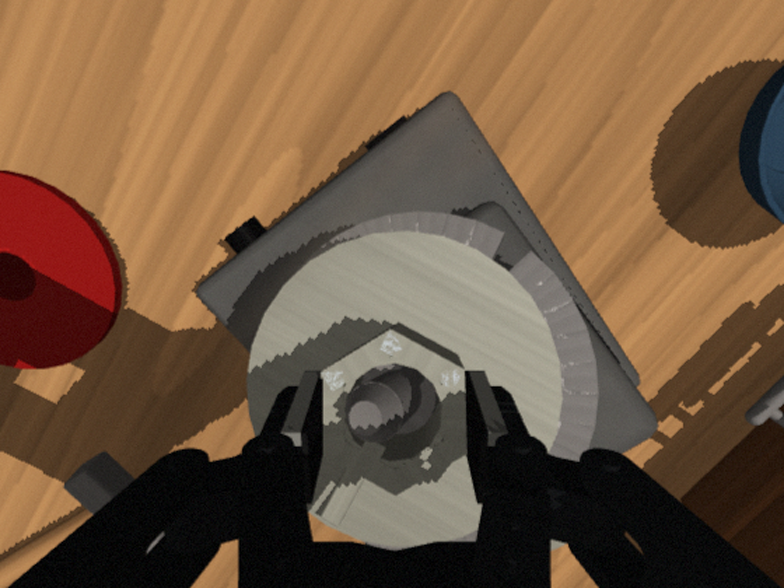

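```bash
python3 - <<'E'
from fit import *
np.set_printoptions(precision=4,suppress=True)
q=[ 0.5302,-0.0024,0.1349,0.3046]
d=np.load('w4.npz');c=(d['K'],d['R'],d['t'])
def ang(px,h):
    S,n,u,v=frame(q);o_,dd=ray(c,np.array(px)/1.4);X=o_+dd*((S+h*n-o_)@n)/(dd@n)-S;return np.degrees(np.arctan2(X@v,X@u)),np.linalg.norm(X-h*n)
print('notch',ang((505,262),0),'rib',ang((340,500),.022),ang((375,455),.05))
print('nose',proj(c,pt(q,0,0,.068))*1.4,'disc c',proj(c,pt(q,0,0,.022))*1.4)
print('disc rim l,r,top', proj(c,pt(q,.06,np.radians([0,180,90,-90]),.022))*1.4)
E
```

```text
notch (np.float64(17.284402683695387), np.float64(0.060294161985852614)) rib (np.float64(-156.78974248194146), np.float64(0.051694831499962485)) (np.float64(-138.49019465446898), np.float64(0.017270038519769944))
nose [[369.037 415.405]] disc c [[405.9983 387.8873]]
disc rim l,r,top [[540.0814 292.8255]
 [288.1078 471.4689]
 [318.8216 261.3736]
 [503.2404 529.0082]]
```

The gripped hub followed the fingers. The rib now reads about -157°, against the keyway at about -162.5° (visible notch at (505,262)). I'll turn another 5°, then release so the disc can drop.

Call:
drive_tool(
  motion=[
    {"x": 0,"y": 0,"z": 0,"roll": 3,"grip": 0.6},
    {"x": 0,"y": 0,"z": 0,"roll": 2,"grip": 0.6},
    {"x": 0,"y": 0,"z": 0,"roll": 0,"grip": 0.6},
    {"x": 0,"y": 0,"z": 0,"roll": 0,"grip": 0.2},
    {"x": 0,"y": 0,"z": 0,"roll": 0,"grip": 0},
    {"x": 0,"y": 0,"z": 0,"roll": 0,"grip": 0},
    {"x": 0,"y": 0,"z": -0.03,"roll": 0,"grip": 0},
    {"x": 0,"y": 0,"z": -0.04,"roll": 0,"grip": 0},
    {"x": 0,"y": 0,"z": -0.04,"roll": 0,"grip": 0},
    {"x": 0.02,"y": 0,"z": -0.02,"roll": 0,"grip": 0},
    {"x": 0,"y": 0,"z": 0,"roll": 0,"grip": 0},
  ],
)

```text
clock: 7.5
tcp_pos: [0.4994, 0.0228, 0.3011]
eef_rot: [0.002, 0.508, 0.861, 0.001]
contact_force: [0.7, -0.6, -1.0]
opening: 0.085
finger_force: 0.0
```

```bash
python3 w.py w5 disc disc_tab spindle_step spindle_seat
cat > ov.py <<'E'
import sys
from fit import *
n,h0,rib=sys.argv[1],float(sys.argv[2]),np.radians(float(sys.argv[3]))
q=[ 0.5302,-0.0024,0.1349,0.3046]
d=np.load(n+'.npz');c=(d['K'],d['R'],d['t']); im=cv2.imread(f'pics/{n}.png')
ctr=proj(c,pt(q,0,0,.03))[0].astype(int); x0,y0=np.clip(ctr-[85,70],0,[560-170,420-140]); s=4.2
cr=cv2.resize(im[y0:y0+140,x0:x0+170],None,fx=s,fy=s,interpolation=cv2.INTER_CUBIC); a=cr.copy()
drawing(cr,c,q,h0,rib,s,np.array([x0,y0])); cv2.imwrite(f'pics/{n}o.png',cr)
E
python3 ov.py w5 0 -161.5
```

```text
[0.499 0.023 0.301] [[-0.484  0.875  0.005]
 [ 0.875  0.484 -0.001]
 [-0.003  0.004 -1.   ]] 7.5 [-0.189  0.212  1.447  0.     1.477 -0.695] [ 0.663 -0.568 -1.039] 0.08504125872022693
disc [([290.4, 227.1], 0.89)]
disc_tab [([282.1, 238.4], 0.95), ([119.1, 199.8], 0.85)]
spindle_step [([288.7, 227.9], 0.77), ([281.7, 237.0], 0.43)]
spindle_seat [([296.5, 225.7], 0.75)]
```

View pics/w5o.png

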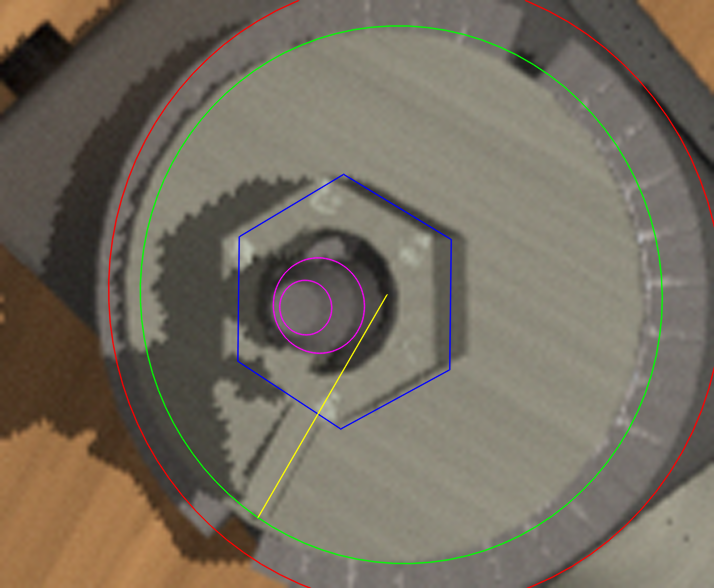

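```bash
python3 - <<'E'
from fit import *
np.set_printoptions(precision=4,suppress=True)
q=[ 0.5302,-0.0024,0.1349,0.3046]
d=np.load('w5.npz');c=(d['K'],d['R'],d['t'])
S,n,u,v=frame(q)
ctr=proj(c,pt(q,0,0,.03))[0].astype(int); x0,y0=np.clip(ctr-[85,70],0,[390,280])
def P(px,h):
    o_,dd=ray(c,np.array(px)/4.2+[x0,y0]-.5);X=o_+dd*((S+h*n-o_)@n)/(dd@n)-S; return np.array([X@u,X@v])
def a(A,B): return np.degrees(np.arctan2(*(B-A)[::-1]))
N1,N2=P((527,62),0),P((228,527),0); print('notches',N1,N2,a(N1,N2))
for h in (.0,.014):
    print(h,'rib ends',P((305,415),h+.010),P((255,495),h+.010),a(P((305,415),h+.01),P((255,495),h+.01)),'hub c',P((330,302),h+.044))
    print(' hub marks dir',a(P((327,200),h+.044),P((333,405),h+.044)),a(P((245,245),h+.044),P((412,350),h+.044)), a(P((412,248),h+.044),P((245,355),h+.044)))
    rim=[P(p,h+.008) for p in [(130,290),(645,290),(520,60),(390,28)]]; print(' rim',np.linalg.norm(rim,axis=1),rim)
E
```

```text
notches [0.0567 0.0194] [-0.0676 -0.0157] -164.22479136089726
0.0 rib ends [-0.032  -0.0087] [-0.0533 -0.015 ] -163.4717499657324 hub c [-0.002   0.0014]
 hub marks dir -129.07569984311905 -71.33625433136689 171.26534465873138
 rim [0.0625 0.0565 0.0593 0.0594] [array([-0.0472,  0.041 ]), array([ 0.0438, -0.0358]), array([0.0561, 0.0192]), array([0.0394, 0.0445])]
0.014 rib ends [-0.0274 -0.0102] [-0.0477 -0.0162] -163.4717499657327 hub c [ 0.0017 -0.0008]
 hub marks dir -129.07569984311897 -71.3362543313669 171.26534465873135
 rim [0.0561 0.0576 0.0591 0.0575] [array([-0.0419,  0.0373]), array([ 0.0449, -0.0361]), array([0.0567, 0.0165]), array([0.0408, 0.0406])]
```

The rib is now in line with the keyways (-163.5° against -164°). Going by its apparent size the disc may be down, but the hub's offset doesn't settle it. I'll straddle the nose with part-closed fingers and press gently on the hub top, which also tells me its height by touch.

Call:
drive_tool(
  motion=[
    {"x": 0,"y": 0,"z": 0,"roll": -7.3,"grip": 0.67},
    {"x": 0,"y": 0,"z": 0,"roll": -7.3,"grip": 0.67},
    {"x": 0,"y": 0,"z": 0,"roll": -7.3,"grip": 0.67},
    {"x": 0,"y": 0,"z": 0,"roll": -7.3,"grip": 0.67},
    {"x": 0,"y": 0,"z": 0,"roll": -7.3,"grip": 0.67},
    {"x": 0,"y": 0,"z": 0,"roll": -7.1,"grip": 0.67},
    {"x": -0.0162,"y": -0.0148,"z": 0.04,"roll": 0,"grip": 0.67},
    {"x": 0,"y": 0,"z": 0.04,"roll": 0,"grip": 0.67},
    {"x": 0,"y": 0,"z": 0.016,"roll": 0,"grip": 0.67},
    {"x": 0,"y": 0,"z": 0,"roll": 0,"grip": 0.67},
  ],
)

```text
clock: 8.75
tcp_pos: [0.509, 0.0028, 0.1992]
eef_rot: [-0.003, 0.152, 0.988, 0.0]
contact_force: [-0.6, -0.7, 1.1]
opening: 0.0283
finger_force: 0.0
```

```bash
python3 - <<'E'
from fit import *
np.set_printoptions(precision=4,suppress=True)
q=[ 0.5302,-0.0024,0.1349,0.3046]
d=np.load('w5.npz');c=(d['K'],d['R'],d['t'])
print('seat',proj(c,pt(q,0,0,0)),'14mm',proj(c,pt(q,0,0,.014)),'step',proj(c,pt(q,0,0,.03)))
print('tab home',proj(c,pt(q,.012,np.radians([-163]),.016)),proj(c,pt(q,.012,np.radians([-163]),.03)))
p,R,s=tool();print(p,R[:,1],s['opening'],s['contact_force'])
E
```

```text
seat [[297.638  225.1756]] 14mm [[293.9384 225.768 ]] step [[289.305  226.5098]]
tab home [[286.677  236.7916]] [[282.3248 237.9269]]
[0.509  0.0028 0.1992] [ 0.3013  0.9535 -0.0006] 0.028274397142636867 [-0.5974 -0.7394  1.0727]
```

The network points put the tab still on the step: tab at (282,238), disc origin past the 14 mm mark. Pressing down in small steps.

Call:
drive_tool(
  motion=[
    {"x": 0,"y": 0,"z": 0.004,"roll": 0,"grip": 0.67},
    {"x": 0,"y": 0,"z": 0.003,"roll": 0,"grip": 0.67},
    {"x": 0,"y": 0,"z": 0.003,"roll": 0,"grip": 0.67},
    {"x": 0,"y": 0,"z": 0,"roll": 0,"grip": 0.67},
  ],
)

```text
clock: 9.15
tcp_pos: [0.5103, 0.003, 0.1924]
eef_rot: [0.0, 0.152, 0.988, -0.0]
contact_force: [-0.1, 0.4, 0.1]
opening: 0.0281
finger_force: 0.0
```

Call:
drive_tool(
  motion=[
    {"x": 0,"y": 0,"z": 0.003,"roll": 0,"grip": 0.67},
    {"x": 0,"y": 0,"z": 0.002,"roll": 0,"grip": 0.67},
    {"x": 0,"y": 0,"z": 0,"roll": 0,"grip": 0.67},
  ],
)

```text
clock: 9.45
tcp_pos: [0.5102, 0.003, 0.1871]
eef_rot: [-0.0, 0.152, 0.988, 0.0]
contact_force: [-0.2, 0.2, 0.8]
opening: 0.0282
finger_force: 0.0
```

Call:
drive_tool(
  motion=[
    {"x": 0,"y": 0,"z": 0.002,"roll": 0,"grip": 0.67},
    {"x": 0,"y": 0,"z": 0.002,"roll": 0,"grip": 0.67},
    {"x": 0,"y": 0,"z": 0,"roll": 0,"grip": 0.67},
  ],
)

```text
clock: 9.75
tcp_pos: [0.5102, 0.003, 0.183]
eef_rot: [-0.0, 0.152, 0.988, 0.0]
contact_force: [0.4, -0.0, 0.0]
opening: 0.0281
finger_force: 0.0
```

Call:
drive_tool(
  motion=[
    {"x": 0,"y": 0,"z": 0.002,"roll": 0,"grip": 0.67},
    {"x": 0,"y": 0,"z": 0.002,"roll": 0,"grip": 0.67},
    {"x": 0,"y": 0,"z": 0,"roll": 0,"grip": 0.67},
  ],
)

```text
clock: 10.05
tcp_pos: [0.5101, 0.003, 0.179]
eef_rot: [-0.0, 0.152, 0.988, 0.0]
contact_force: [-0.0, 0.6, -0.4]
opening: 0.0282
finger_force: 0.0
```

Call:
drive_tool(
  motion=[
    {"x": 0,"y": 0,"z": 0.002,"roll": 0,"grip": 0.67},
    {"x": 0,"y": 0,"z": 0.002,"roll": 0,"grip": 0.67},
    {"x": 0,"y": 0,"z": 0,"roll": 0,"grip": 0.67},
  ],
)

```text
clock: 10.35
tcp_pos: [0.5107, 0.0028, 0.1772]
eef_rot: [0.001, 0.152, 0.988, -0.0]
contact_force: [-6.2, -0.0, 14.7]
opening: 0.0283
finger_force: 8.0
```

Call:
drive_tool(
  motion=[
    {"x": 0,"y": 0,"z": 0.002,"roll": 0,"grip": 0.67},
    {"x": 0,"y": 0,"z": 0.002,"roll": 0,"grip": 0.67},
    {"x": 0,"y": 0,"z": 0,"roll": 0,"grip": 0.67},
  ],
)

```text
clock: 10.65
tcp_pos: [0.5109, 0.0028, 0.1766]
eef_rot: [0.003, 0.152, 0.988, -0.001]
contact_force: [-18.4, 3.1, 44.3]
opening: 0.0284
finger_force: 23.9
```

```bash
python3 w.py w6 disc disc_tab spindle_step spindle_seat
```

```text
[0.511 0.003 0.177] [[-0.954  0.3    0.005]
 [ 0.3    0.954 -0.002]
 [-0.005 -0.001 -1.   ]] 10.65 [-0.224  0.33   1.624 -0.001  1.183 -1.489] [-18.44    3.099  44.349] 0.028383180929203347
disc [([45.2, 11.1], 0.68)]
disc_tab [([69.4, 29.2], 0.96), ([259.5, 276.7], 0.76)]
spindle_step [([282.8, 277.6], 0.89)]
spindle_seat [([281.6, 271.5], 0.89)]
```

View pics/w6v.png

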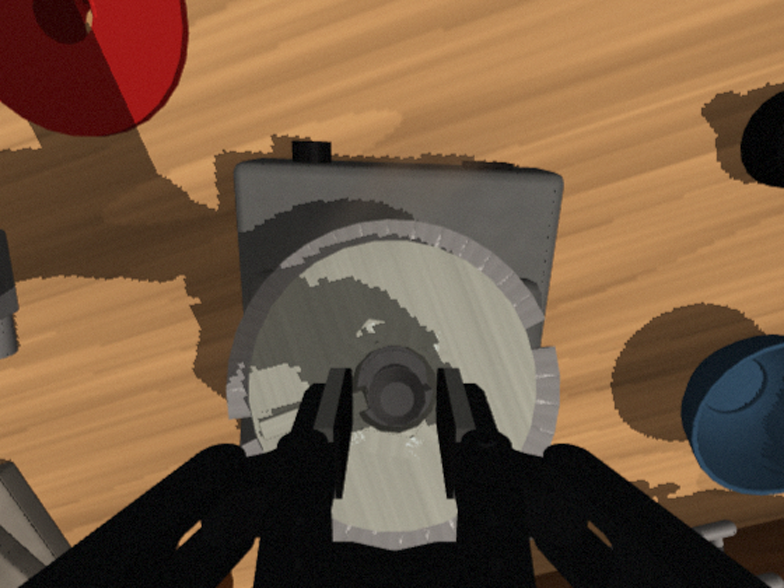

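Contact came at TCP z of about 0.178 and held solid at 44 N. That is where a home disc would be (0.177); one still up would have met at 0.19. The picture also shows the disc concentric in the flange with the nose standing well out at (398,395). I'll back off and confirm with rim points.

Call:
drive_tool(
  motion=[
    {"x": 0,"y": 0,"z": -0.01,"roll": 0,"grip": 0.67},
    {"x": 0,"y": 0,"z": -0.03,"roll": 0,"grip": 0.3},
    {"x": 0,"y": 0,"z": -0.04,"roll": 0,"grip": 0},
    {"x": 0,"y": 0,"z": -0.04,"roll": 0,"grip": 0},
    {"x": 0,"y": 0,"z": -0.03,"roll": 0,"grip": 0},
    {"x": 0,"y": 0,"z": 0,"roll": 0,"grip": 0},
  ],
)

```text
clock: 11.5
tcp_pos: [0.5113, 0.0028, 0.3252]
eef_rot: [0.004, 0.152, 0.988, -0.0]
contact_force: [0.2, 0.5, -0.1]
opening: 0.0856
finger_force: 0.0
```

```bash
python3 - <<'E'
from fit import *
np.set_printoptions(precision=2,suppress=True)
q=[ 0.5302,-0.0024,0.1349,0.3046]
d=np.load('w6.npz');c=(d['K'],d['R'],d['t'])
print('observed v-px: disc L250 R537 T240; flange L228 R558 T220; nose (398,395)')
for h in (0,.014):
    r=proj(c,ring(q,.06,h+.008))*1.4; print('disc',h,r[:,0].min(),r[:,0].max(),r[:,1].min())
r=proj(c,ring(q,.072,0))*1.4; print('flange',r[:,0].min(),r[:,0].max(),r[:,1].min(),'nose',proj(c,pt(q,0,0,.068))*1.4)
E
python3 w.py w7 disc disc_tab spindle_step spindle_seat
python3 - <<'E'
from fit import *
np.set_printoptions(precision=1,suppress=True)
q=[ 0.5302,-0.0024,0.1349,0.3046]
d=np.load('w7.npz');c=(d['K'],d['R'],d['t'])
print('seat',proj(c,pt(q,0,0,0)),'14',proj(c,pt(q,0,0,.014)),'tab',proj(c,pt(q,.012,np.radians([-163]),.016)),proj(c,pt(q,.012,np.radians([-163]),.03)))
for n in('top','side'):
    viewer.get_image(n); c=cal(n)
    print(n,'seat',proj(c,pt(q,0,0,0)),'14',proj(c,pt(q,0,0,.014)))
    for nm in('disc','spindle_seat'): print(nm,[(np.array(x['position']),round(x['confidence'],2)) for x in models.spot_point(nm,n)])
E
```

```text
observed v-px: disc L250 R537 T240; flange L228 R558 T220; nose (398,395)
disc 0 254.67001233349865 542.5367662522336 242.06994161933852
disc 0.014 244.20192775893887 553.6869977613575 234.4697952505386
flange 232.30502807889172 564.550591971221 219.73087574221282 nose [[400.59 399.03]]
[0.511 0.003 0.325] [[-0.954  0.301  0.007]
 [ 0.301  0.954 -0.002]
 [-0.008  0.001 -1.   ]] 11.5 [-0.224  0.229  1.365  0.     1.54  -1.49 ] [ 0.221  0.458 -0.108] 0.08563663549489356
disc [([277.3, 197.2], 0.87), ([130.2, 39.3], 0.58)]
disc_tab [([145.8, 51.1], 0.84), ([267.9, 199.5], 0.67)]
spindle_step [([279.1, 193.2], 0.62), ([266.5, 200.5], 0.25)]
spindle_seat [([278.4, 201.0], 0.75)]
seat [[283.2 202. ]] 14 [[283.3 200.1]] tab [[271.4 203.4]] [[270.9 201.4]]
top seat [[301.2 200.8]] 14 [[300.7 201.9]]
disc [(array([298. , 202.2]), 0.92), (array([336.9, 272.9]), 0.59)]
spindle_seat [(array([304.6, 199.9]), 0.59)]
side seat [[262.  199.7]] 14 [[263.7 196.5]]
disc [(array([260.3, 197.4]), 0.87), (array([331.6, 212.3]), 0.59)]
spindle_seat [(array([316.6, 327.5]), 0.67), (array([266. , 197.7]), 0.58)]
```

Home is confirmed: the disc's width in the picture is 287 px, against 288 expected at home and 310 if still up. The spindle estimate shifts by about 1.5 mm sideways. Next, over to the cap.

Call:
drive_tool(
  motion=[
    {"x": 0.0102,"y": 0.0307,"z": 0,"roll": 0,"grip": 0},
    {"x": 0.0102,"y": 0.0307,"z": 0,"roll": 0,"grip": 0},
    {"x": 0.0102,"y": 0.0307,"z": 0,"roll": 0,"grip": 0},
    {"x": 0.0102,"y": 0.0307,"z": 0.015,"roll": 0,"grip": 0},
    {"x": 0.0102,"y": 0.0307,"z": 0.015,"roll": 0,"grip": 0},
    {"x": 0.0102,"y": 0.0307,"z": 0.015,"roll": 0,"grip": 0},
    {"x": 0.0102,"y": 0.0307,"z": 0.015,"roll": 0,"grip": 0},
    {"x": 0.0102,"y": 0.0307,"z": 0.015,"roll": 0,"grip": 0},
    {"x": 0,"y": 0,"z": 0,"roll": 0,"grip": 0},
    {"x": 0,"y": 0,"z": 0,"roll": 0,"grip": 0},
  ],
)

```text
clock: 13.05
tcp_pos: [0.5062, 0.262, 0.246]
eef_rot: [-0.0, 0.152, 0.988, -0.0]
contact_force: [-0.1, -0.6, -0.0]
opening: 0.0849
finger_force: 0.0
```

```bash
python3 w.py w8 cap
python3 - <<'E'
from fit import *
np.set_printoptions(precision=3,suppress=True)
d=np.load('w8.npz');c=(d['K'],d['R'],d['t']); im=cv2.imread('pics/w8.png')
for x in models.spot_point('cap','wrist'): print('origin',onz(c,x['position'],0))
# dark object mask near the expected cap
p0=proj(c,[[.507,.262,.03]])[0]; print('expect',p0)
g=im.max(2); m=(g<60).astype(np.uint8); m[300:]=0
nl,L,st,ce=cv2.connectedComponentsWithStats(m)
for i in range(1,nl):
    if st[i,4]>300: print(st[i],ce[i])
x0,y0=np.clip(p0.astype(int)-[75,65],0,[410,290]); cr=im[y0:y0+130,x0:x0+150]
cr=np.clip((cr/255.)**.45*255,0,255).astype(np.uint8)
cv2.imwrite('pics/w8c.png',cv2.resize(cr,None,fx=4.5,fy=4.5,interpolation=cv2.INTER_CUBIC)); print(x0,y0)
E
```

```text
[0.506 0.262 0.246] [[-0.954  0.3   -0.001]
 [ 0.3    0.954 -0.   ]
 [ 0.    -0.001 -1.   ]] 13.05 [ 0.272  0.404  1.332 -0.     1.407 -0.994] [-0.108 -0.638 -0.03 ] 0.08494204211765594
cap [([145.4, 33.0], 0.89), ([284.2, 175.1], 0.86)]
origin [0.328 0.171 0.   ]
origin [0.512 0.262 0.   ]
expect [283.044 176.982]
[  97    0   78   66 4030] [136.773  31.607]
[221  30  26  29 386] [233.57   44.016]
[ 452   62  108   33 2449] [505.891  77.427]
[ 258  149   55   62 2549] [285.121 178.525]
[   0  180  184  120 8217] [ 84.754 237.161]
[380 277  46  23 703] [397.292 290.215]
[247 280  72  20 354] [281.438 286.223]
208 111
```

View pics/w8c.png

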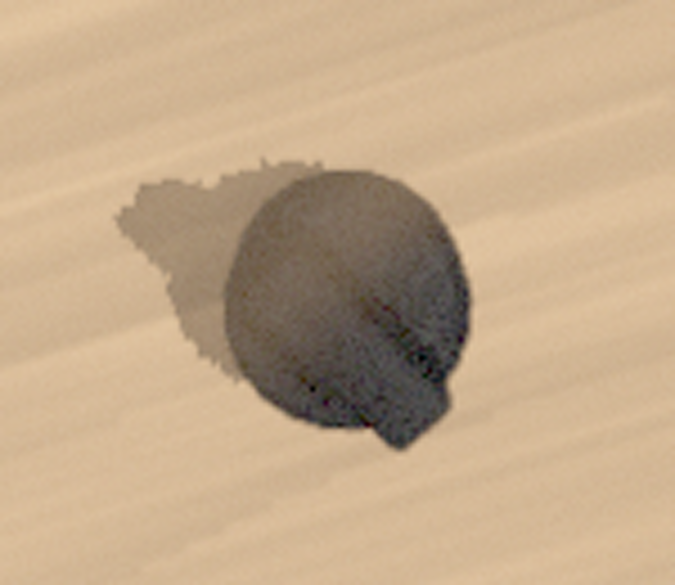

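The crop shows the cap upright. Its bar runs down-right at about 45° in the picture, with the bar's end at crop (425,425). I'll fit its pose to the silhouette.

```bash
python3 - <<'E'
from fit import *
from scipy.optimize import minimize
np.set_printoptions(precision=4,suppress=True)
d=np.load('w8.npz');c=(d['K'],d['R'],d['t']); im=cv2.imread('pics/w8.png')
m=np.zeros(im.shape[:2],np.uint8); sub=(im[120:230,225:340].max(2)<62); m[120:230,225:340]=sub
m=cv2.morphologyEx(m,cv2.MORPH_CLOSE,np.ones((3,3)));nl,L,st,_=cv2.connectedComponentsWithStats(m); M=(L==1+st[1:,4].argmax())
M8=cv2.resize(M.astype(np.float32),None,fx=4,fy=4)>.5
def sil(q):
    a=np.linspace(0,2*np.pi,60);o=np.zeros(M8.shape,np.uint8)
    cy=np.vstack([np.c_[.03*np.cos(a),.03*np.sin(a),0*a+z] for z in(0,.034)])
    bx=np.array([[x,y,z] for x in(-.025,.025) for y in(-.009,.009) for z in(.034,.07)])
    cs,sn=np.cos(q[2]),np.sin(q[2]);R=np.array([[cs,-sn,0],[sn,cs,0],[0,0,1]])
    for P in(cy,bx):
        h=cv2.convexHull(((proj(c,P@R.T+[q[0],q[1],0])+.5)*4).astype(np.float32));cv2.fillConvexPoly(o,np.round(h*16).astype(int),1,shift=4)
    return o>0
f=lambda q:1-(sil(q)&M8).sum()/(sil(q)|M8).sum()
best=min((minimize(f,[.51,.262,y],method='Nelder-Mead',options=dict(initial_simplex=[[.51,.262,y],[.514,.262,y],[.51,.266,y],[.51,.262,y+.2]])) for y in np.arange(0,3.1,.5)),key=lambda r:r.fun)
print(best.x,np.degrees(best.x[2]),best.fun)
X=[(x,y) for x,y in[(302.4,205.4)]]; e=onz(c,X[0],.07); print('bar end',e, np.degrees(np.arctan2(*(e[:2]-best.x[:2])[::-1])),np.linalg.norm(e[:2]-best.x[:2]))
E
```

```text
[0.5108 0.2622 0.5528] 31.67320722766916 0.07274173389387573
bar end [0.5311 0.2742 0.07  ] 30.611538506637906 0.023533340040788272
```

Call:
drive_tool(
  motion=[
    {"x": 0,"y": 0,"z": 0,"roll": -8.1,"grip": 0},
    {"x": 0,"y": 0,"z": 0,"roll": -8.1,"grip": 0},
    {"x": 0,"y": 0,"z": 0,"roll": -8.1,"grip": 0},
    {"x": 0,"y": 0,"z": 0.03,"roll": -8.1,"grip": 0},
    {"x": 0,"y": 0,"z": 0.03,"roll": -8.1,"grip": 0},
    {"x": -0.004,"y": -0.002,"z": 0.03,"roll": -8.1,"grip": 0},
    {"x": 0,"y": 0,"z": 0.04,"roll": 0,"grip": 0},
    {"x": 0,"y": 0,"z": 0.04,"roll": 0,"grip": 0},
    {"x": 0,"y": 0,"z": 0.02,"roll": 0,"grip": 0},
    {"x": 0,"y": 0,"z": 0.01,"roll": 0,"grip": 0},
    {"x": 0,"y": 0,"z": 0,"roll": 0,"grip": 0},
  ],
  force=40,
)

```text
clock: 14.3
tcp_pos: [0.5109, 0.2609, 0.046]
eef_rot: [-0.0, -0.268, 0.964, -0.0]
contact_force: [-0.7, -0.3, 0.1]
opening: 0.0858
finger_force: 0.0
```

Call:
drive_tool(
  motion=[
    {"x": 0,"y": 0,"z": 0,"roll": 0,"grip": 0.4},
    {"x": 0,"y": 0,"z": 0,"roll": 0,"grip": 0.7},
    {"x": 0,"y": 0,"z": 0,"roll": 0,"grip": 0.95},
    {"x": 0,"y": 0,"z": 0,"roll": 0,"grip": 0.95},
    {"x": 0,"y": 0,"z": 0,"roll": 0,"grip": 0.95},
    {"x": 0,"y": 0,"z": -0.01,"roll": 0,"grip": 0.95},
    {"x": 0,"y": 0,"z": -0.03,"roll": 0,"grip": 0.95},
    {"x": 0,"y": 0,"z": 0,"roll": 0,"grip": 0.95},
  ],
  force=40,
)

```text
clock: 15.1
tcp_pos: [0.5126, 0.262, 0.0902]
eef_rot: [0.003, -0.268, 0.963, -0.0]
contact_force: [0.6, -0.6, -0.9]
opening: 0.017
finger_force: 46.0
```

The cap is held (opening 17 mm on the 18 mm bar). Next I lift it, turn the bar back into the tilt plane, and carry it over the nose.

Call:
drive_tool(
  motion=[
    {"x": 0,"y": 0,"z": -0.035,"roll": 0,"grip": 0.95},
    {"x": 0,"y": 0,"z": -0.035,"roll": 0,"grip": 0.95},
    {"x": 0,"y": 0,"z": -0.03,"roll": 8.1,"grip": 0.95},
    {"x": 0,"y": 0,"z": -0.03,"roll": 8.1,"grip": 0.95},
    {"x": 0,"y": 0,"z": -0.03,"roll": 8.1,"grip": 0.95},
    {"x": 0,"y": 0,"z": -0.03,"roll": 8.1,"grip": 0.95},
    {"x": 0,"y": 0,"z": 0,"roll": 8.1,"grip": 0.95},
    {"x": 0,"y": 0,"z": 0,"roll": 8.1,"grip": 0.95},
    {"x": 0,"y": 0,"z": 0,"roll": 0,"grip": 0.95},
  ],
)

```text
clock: 16.0
tcp_pos: [0.5106, 0.2614, 0.2761]
eef_rot: [-0.0, 0.153, 0.988, -0.0]
contact_force: [0.5, -0.5, -1.5]
opening: 0.0171
finger_force: 45.9
```

Call:
drive_tool(
  motion=[
    {"x": -0.009,"y": -0.0309,"z": 0,"roll": 0,"grip": 0.95},
    {"x": -0.009,"y": -0.0309,"z": 0,"roll": 0,"grip": 0.95},
    {"x": -0.009,"y": -0.0309,"z": 0,"roll": 0,"grip": 0.95},
    {"x": -0.009,"y": -0.0309,"z": 0,"roll": 0,"grip": 0.95},
    {"x": -0.009,"y": -0.0309,"z": 0,"roll": 0,"grip": 0.95},
    {"x": -0.009,"y": -0.0309,"z": 0,"roll": 0,"grip": 0.95},
    {"x": -0.009,"y": -0.0309,"z": 0,"roll": 0,"grip": 0.95},
    {"x": -0.009,"y": -0.0309,"z": 0,"roll": 0,"grip": 0.95},
    {"x": 0,"y": 0,"z": 0,"roll": 0,"grip": 0.95},
    {"x": 0,"y": 0,"z": 0,"roll": 0,"grip": 0.95},
  ],
)

```text
clock: 17.0
tcp_pos: [0.505, 0.0038, 0.2761]
eef_rot: [-0.0, 0.151, 0.988, 0.0]
contact_force: [0.7, 0.2, -1.2]
opening: 0.0172
finger_force: 45.9
```

```bash
python3 - <<'E'
from fit import *
np.set_printoptions(precision=4,suppress=True)
p,R,s=tool();print(p,R,s['clock'],s['contact_force'],s['opening'])
im=viewer.get_image('wrist');c=cal('wrist');cv2.imwrite('pics/w9.png',im)
for nm in('cap','spindle_step','spindle_seat'): print(nm,[(np.array(x['position']),round(x['confidence'],2)) for x in models.spot_point(nm,'wrist')])
print('model cap origin',proj(c,p+[0,0,-.046]),'nose',proj(c,[.502,.006,.1965]),'step',proj(c,pt([.5297,-.0038,.135,.3046],0,0,.03)))
d=np.array([.5068,.0045,p[2]])-p; print('delta tool',R.T@d)
E
```

```text
[0.505  0.0038 0.2761] [[-0.9542  0.2991 -0.0005]
 [ 0.2991  0.9542  0.0004]
 [ 0.0006  0.0002 -1.    ]] 17.0 [ 0.6879  0.2011 -1.1942] 0.017179609853980652
cap [(array([281.1, 241. ]), 0.57)]
spindle_step []
spindle_seat []
model cap origin [[282.2311 240.415 ]] nose [[283.8424 216.2987]] step [[282.1453 221.6977]]
delta tool [-0.0015  0.0012 -0.    ]
```

Call:
drive_tool(
  motion=[
    {"x": -0.0015,"y": 0.001,"z": 0.012,"roll": 0,"grip": 0.95},
    {"x": 0,"y": 0,"z": 0.012,"roll": 0,"grip": 0.95},
    {"x": 0,"y": 0,"z": 0.008,"roll": 0,"grip": 0.95},
    {"x": 0,"y": 0,"z": 0,"roll": 0,"grip": 0.95},
  ],
)

```text
clock: 17.6
tcp_pos: [0.5062, 0.0048, 0.2426]
eef_rot: [-0.002, 0.152, 0.988, 0.0]
contact_force: [-0.8, 0.1, -1.8]
opening: 0.0171
finger_force: 45.9
```

Call:
drive_tool(
  motion=[
    {"x": 0,"y": 0,"z": 0.004,"roll": 0,"grip": 0.95},
    {"x": 0,"y": 0,"z": 0.004,"roll": 0,"grip": 0.95},
    {"x": 0,"y": 0,"z": 0.003,"roll": 0,"grip": 0.95},
    {"x": 0,"y": 0,"z": 0,"roll": 0,"grip": 0.95},
  ],
)

```text
clock: 18.0
tcp_pos: [0.5067, 0.0046, 0.2329]
eef_rot: [-0.0, 0.152, 0.988, 0.0]
contact_force: [0.3, -0.1, -0.8]
opening: 0.0168
finger_force: 45.9
```

No contact with the nose about 9 mm inside. Now the combined tilt and descent, moving towards the robot and down together, so the nose swings the cap in line within the pads.

Call:
drive_tool(
  motion=[
    {"x": 0.0024,"y": 0,"z": 0.002,"roll": 0,"grip": 0.95},
    {"x": 0.0024,"y": 0,"z": 0.002,"roll": 0,"grip": 0.95},
    {"x": 0.0024,"y": 0,"z": 0.002,"roll": 0,"grip": 0.95},
    {"x": 0.0024,"y": 0,"z": 0.002,"roll": 0,"grip": 0.95},
    {"x": 0,"y": 0,"z": 0,"roll": 0,"grip": 0.95},
  ],
)

```text
clock: 18.5
tcp_pos: [0.4993, 0.007, 0.2271]
eef_rot: [0.004, 0.152, 0.988, -0.0]
contact_force: [5.2, -1.2, 5.1]
opening: 0.0173
finger_force: 47.1
```

Call:
drive_tool(
  motion=[
    {"x": 0.0024,"y": 0,"z": 0.002,"roll": 0,"grip": 0.95},
    {"x": 0.0024,"y": 0,"z": 0.002,"roll": 0,"grip": 0.95},
    {"x": 0,"y": 0,"z": 0,"roll": 0,"grip": 0.95},
  ],
)

```text
clock: 18.8
tcp_pos: [0.4946, 0.0085, 0.2236]
eef_rot: [0.004, 0.152, 0.988, -0.0]
contact_force: [2.0, -1.4, 10.2]
opening: 0.0174
finger_force: 48.6
```

Call:
drive_tool(
  motion=[
    {"x": 0.0024,"y": 0,"z": 0.002,"roll": 0,"grip": 0.95},
    {"x": 0.0022,"y": 0,"z": 0.002,"roll": 0,"grip": 0.95},
    {"x": 0,"y": 0,"z": 0,"roll": 0,"grip": 0.95},
  ],
)

```text
clock: 19.1
tcp_pos: [0.49, 0.0099, 0.2197]
eef_rot: [0.003, 0.152, 0.988, -0.0]
contact_force: [-0.2, 0.6, 10.4]
opening: 0.017
finger_force: 49.9
```

Call:
drive_tool(
  motion=[
    {"x": 0.001,"y": 0,"z": 0.002,"roll": 0,"grip": 0.95},
    {"x": 0,"y": 0,"z": 0.002,"roll": 0,"grip": 0.95},
    {"x": 0,"y": 0,"z": 0,"roll": 0,"grip": 0.95},
  ],
)

```text
clock: 19.4
tcp_pos: [0.4882, 0.0108, 0.2171]
eef_rot: [0.002, 0.152, 0.988, -0.0]
contact_force: [-12.1, 2.4, 27.1]
opening: 0.017
finger_force: 53.3
```

```bash
python3 - <<'E'
from fit import *
np.set_printoptions(precision=4,suppress=True)
p,R,s=tool();print(p,s['clock'],s['contact_force'],s['wrist_torque'])
im=viewer.get_image('wrist');c=cal('wrist');cv2.imwrite('pics/w10.png',im)
for nm in('cap',): print(nm,[(np.array(x['position']),round(x['confidence'],2)) for x in models.spot_point(nm,'wrist')])
q=[.5297,-.0038,.135,.3046]
for h in(.044,.054): print(h,proj(c,pt(q,0,0,h)))
S,n,u,v=frame(q); P=p+[0,0,.013]-S; print('pivot in seat frame u,v,n',P@u,P@v,P@n)
E
```

```text
[0.4882 0.0108 0.2171] 19.4 [-12.1404   2.3926  27.0642] [ 0.2257  1.3508 -0.0771]
cap [(array([281.4, 271. ]), 0.82)]
0.044 [[280.848  280.3001]]
0.054 [[280.832  281.9156]]
pivot in seat frame u,v,n 0.0014364762462739866 -0.0003396425168334499 0.10479922727073794
```

The reaction of 27 N is directed along the spindle axis, so the cap is resting on the hub. I'll release and back away.

Call:
drive_tool(
  motion=[
    {"x": 0,"y": 0,"z": -0.0015,"roll": 0,"grip": 0.8},
    {"x": 0,"y": 0,"z": 0,"roll": 0,"grip": 0.5},
    {"x": 0,"y": 0,"z": 0,"roll": 0,"grip": 0},
    {"x": 0,"y": 0,"z": 0,"roll": 0,"grip": 0},
    {"x": 0,"y": 0,"z": 0,"roll": 0,"grip": 0},
    {"x": 0,"y": 0,"z": -0.03,"roll": 0,"grip": 0},
    {"x": 0,"y": 0,"z": -0.04,"roll": 0,"grip": 0},
    {"x": 0,"y": 0,"z": -0.04,"roll": 0,"grip": 0},
    {"x": 0,"y": 0,"z": 0,"roll": 0,"grip": 0},
  ],
)

```text
clock: 20.4
tcp_pos: [0.4891, 0.0103, 0.3296]
eef_rot: [0.004, 0.152, 0.988, -0.0]
contact_force: [0.5, 0.3, -0.3]
opening: 0.0853
finger_force: 0.0
```

```bash
cat > chk.py <<'E'
from fit import *
from scipy.optimize import minimize
np.set_printoptions(precision=4,suppress=True)
p,R,s=tool();print(p,s['clock'],s['contact_force'])
q0=[.5297,-.0038,.135,.3046]; S,n,u,v=frame(q0)
W=np.c_[-v,u,n]  # local axes: x along -v
a=np.linspace(0,2*np.pi,60)
cy=np.vstack([np.c_[.03*np.cos(a),.03*np.sin(a),0*a+z] for z in(0,.034)])
bx=np.array([[x,y,z] for x in(-.025,.025) for y in(-.009,.009) for z in(.034,.07)])
data=[]
for nm in('wrist','side','top'):
    im=viewer.get_image(nm);c=cal(nm);cv2.imwrite(f'pics/end_{nm}.png',im)
    r=models.spot_point('cap',nm);print(nm,[(np.array(x['position']),round(x['confidence'],2)) for x in r],'want',proj(c,pt(q0,0,0,.044)))
    ctr=proj(c,pt(q0,0,0,.08))[0].astype(int); k={'wrist':90,'side':25,'top':22}[nm]
    m=np.zeros(im.shape[:2],np.uint8);sl=np.s_[max(ctr[1]-k,0):ctr[1]+k,max(ctr[0]-k,0):ctr[0]+k];m[sl]=(im[sl].max(2)<(62))
    m=cv2.morphologyEx(m,cv2.MORPH_CLOSE,np.ones((3,3)));N,L,st,_=cv2.connectedComponentsWithStats(m)
    b=L[np.clip(ctr[1],0,419),ctr[0]] or 1+st[1:,4].argmax(); print(' mask',st[b])
    data.append((c,cv2.resize((L==b).astype(np.float32),None,fx=4,fy=4)>.5))
def iou(q,c,M):
    o=np.zeros(M.shape,np.uint8);Rt=Ro.from_rotvec(q[3]*W[:,0]+q[4]*W[:,1]).as_matrix()@W
    for P in(cy,bx):
        h=cv2.convexHull(((proj(c,P@Rt.T+S+W@q[:3])+.5)*4).astype(np.float32));cv2.fillConvexPoly(o,np.round(h*16).astype(int),1,shift=4)
    o=o>0; return (o&M).sum()/(o|M).sum()
f=lambda q:-sum(w*iou(q,*d) for w,d in zip((2,1,1),data))
x0=np.array([0,0,.044,0,0]);sx=np.vstack([x0]+[x0+np.eye(5)[i]*[.004,.004,.005,.1,.1][i] for i in range(5)])
r=minimize(f,x0,method='Nelder-Mead',options=dict(initial_simplex=sx,maxiter=400))
print('cap local pos & tilt',r.x,[round(iou(r.x,*d),3) for d in data],'nominal',[round(iou(x0,*d),3) for d in data])
E
python3 chk.py
```

```text
[0.4891 0.0103 0.3296] 20.4 [ 0.4823  0.311  -0.2986]
wrist [(array([280.7, 209.6]), 0.9)] want [[281.1964 218.6428]]
 mask [ 246  171   71   74 3999]
side [(array([323.7, 281.4]), 0.87), (array([265.9, 191.7]), 0.77), (array([350.4, 327.4]), 0.65)] want [[267.5744 189.4082]]
 mask [260 187   1   1   1]
top [(array([206.2, 290.3]), 0.76), (array([300.3, 203.6]), 0.68), (array([248.6, 264.8]), 0.51)] want [[300.1655 204.5818]]
 mask [289 204  29  16 216]
cap local pos & tilt [-0.0111  0.0034  0.0437  0.1138  0.1515] [np.float64(0.932), np.float64(0.0), np.float64(0.464)] nominal [np.float64(0.803), np.float64(0.001), np.float64(0.426)]
```

```bash
cat > chk2.py <<'E'
import sys
from fit import *
np.set_printoptions(precision=3,suppress=True)
q0=[.5297,-.0038,.135,.3046]; S,n,u,v=frame(q0); W=np.c_[-v,u,n]
a=np.linspace(0,2*np.pi,60)
cy=np.vstack([np.c_[.03*np.cos(a),.03*np.sin(a),0*a+z] for z in(0,.034)])
bx=np.array([[x,y,z] for x in(-.025,.025) for y in(-.009,.009) for z in(.034,.07)])
im=viewer.get_image('wrist'); c=cal('wrist')
ctr=proj(c,pt(q0,0,0,.078))[0].astype(int); k=60
for th in (40,50,60,70):
    m=np.zeros(im.shape[:2],np.uint8);sl=np.s_[ctr[1]-k:ctr[1]+k,ctr[0]-k:ctr[0]+k];m[sl]=(im[sl].max(2)<th)
    N,L,st,ce=cv2.connectedComponentsWithStats(m);b=1+st[1:,4].argmax();print(th,st[b],ce[b])
    if th==60: M=L==b
M4=cv2.resize(M.astype(np.float32),None,fx=4,fy=4)>.5
def sil(dx,dy,h,tx,ty):
    o=np.zeros(M4.shape,np.uint8);Rt=Ro.from_rotvec(tx*W[:,0]+ty*W[:,1]).as_matrix()@W
    for P in(cy,bx):
        hh=cv2.convexHull(((proj(c,P@Rt.T+S+W@[dx,dy,h])+.5)*4).astype(np.float32));cv2.fillConvexPoly(o,np.round(hh*16).astype(int),1,shift=4)
    return o>0
for ty in np.radians([-10,-5,0,5,10,15,20,25]):
    best=max((((sil(dx,dy,h,0,ty)&M4).sum()/(sil(dx,dy,h,0,ty)|M4).sum(),dx,dy,h) for dx in np.arange(-.012,.0121,.002) for dy in(-.003,0,.003) for h in(.044,.052,.06)))
    print(np.degrees(ty),np.array(best))
r=sil(0,0,.044,0,0);ys,xs=np.where(r);print('nominal bbox',xs.min()/4,xs.max()/4,ys.min()/4,ys.max()/4,r.sum()/16)
# ascii sketch of the grey values, rows step 4, cols step 3
g=im.max(2)
for y in range(ctr[1]-56,ctr[1]+60,5): print(y,' '.join('%3d'%g[y,x] for x in range(ctr[0]-56,ctr[0]+57,6)))
E
python3 chk2.py
```

```text
40 [ 246  176   72   76 4083] [281.779 214.388]
50 [ 246  176   72   76 4107] [281.725 214.295]
60 [ 246  176   72   76 4135] [281.735 214.314]
70 [ 246  176   73   76 4177] [281.73  214.306]
-10.0 [0.859 0.002 0.    0.044]
-5.0 [0.902 0.    0.    0.044]
0.0 [ 0.938 -0.002  0.     0.044]
5.0 [ 0.936 -0.006  0.     0.044]
10.0 [ 0.93  -0.01   0.     0.044]
14.999999999999998 [ 0.917 -0.012  0.     0.044]
20.0 [ 0.871 -0.012  0.     0.044]
25.0 [ 0.823 -0.012  0.     0.044]
nominal bbox 245.0 318.75 179.0 256.0 4399.5
162  50  55  57  63  53  58 122 134 120 118 124 126 123 123  91  91  97  95  91
167  48  54  56  56  72  73  68  89 138 146 150 107 126 131 126 113  94  94  92
172  48  50  57  70  68  74  82  84 148 147 153 153 153 151 144 128 128  93  96
177  54  58  71  68  84  84  80  81  23  26  24  12 154 153 155 133 128 123  97
182  53  74  68  83  80  84  86  77  25  26  22  13 148 154 151 159 140 129 119
187  67  72  82  80  80  83  24  17  25  17  21  15  13  30 151 156 155 129 127
192  71  74  80  82  83  34  18  16  14  16  17  18  17  19  81 155 159 159 151
197  74  84  82  8
[... 641 characters left out ...]
 157  13  20  13  12  23  19  10  29  14  12 162 155 155 153
242 156 163 160 133 157 157   6  23  13  16  12  16  12  13 159 155 159 160 159
247  83 153 153 150 154 158 160  24  13  18  15   9  23 156 155 160 155 156 154
252 125 150 153 153 154 160 164 156 156 149 136 160 159 155 162 162 162 161 140
257 135 144 150 160 154 159 156 159 155 160 153 163 157 162 157 160 158 159 138
262 132 130 154 153 155 153 157 160 158 157 155 163 157 162 154 163 163 147 135
267 128 135 131 153 154 155 163 162 153 160 154 156 160 161 157 164 157 135 129
272  88 135 131 135 157 157 164 159 160 163 162 157 165 162 165 154 134 130 125
277  90  93 136 138 139 157 160 160 163 161 157 157 164 163 146 145 135 128  95
```

The silhouette fits best with no tilt, the cap 44 mm above the flange and 2 mm off centre. The side and top network points agree to 1–3 px, and the gripper is clear. Handing in.

```bash
python3 -c "
from h import *
s=tool()[2];print(s['clock'],np.abs(s['dq']).max(),s['contact_force']);print(order.finish_job())"
```

```text
20.75 0.006155741060274697 [ 0.22127593 -0.44616995 -0.22209427]
the job is handed in; nothing more can be done
None
```

I handed the job in at about 20.8 s: the disc was turned about 71° clockwise and sits home on the flange, and the farthest black cap is over the nose, resting on the hub. My last measurements agree with this, but `finish_job` returned no verdict.

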